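# Stand up the toppled tin against the splash panel

## Robot

A 6-joint arm with a two-finger parallel gripper is mounted at the origin on a cart in front of the work surface, level with it; the furniture and walls round the work are solid. World frame = base frame: x ahead of the robot, y to its left, z up, the work surface at z = 0. Lengths are in mm, angles in rad, forces in N, time in s.
With the tool pointing down it reaches from about 350 to 975 mm from the base axis. Payload 7.1 kg.
Tool frame: the origin (TCP) lies at the very end of the fingers, on their centre line; the grasp point (between the pads) lies 19 mm behind it; x points along the fingers, y is the direction in which the jaws open and shut, and the axes are right-handed (so a half turn about x gives the same grasp; the last joint's range is limited). The gripper opens to 88 mm and grips with 3 to 60 N. Pads are 20 mm wide; open, the fingers measure 115 mm over their backs; the gripper's body (75 mm by 178 mm) begins 61 mm behind the grasp point.
Start: joints at [-1.194, 0.423, 1.63, -0, 1.089, -0.019], TCP at [240.982, -576.656, 222.675] pointing down, gripper open.
Joint ranges: [-3, 3], [-0.9, 2.11], [0.09, 2.58], [-1.31, 4.45], [0.11, 2.69], [-2.54, 2.54]. Speed limits (rad/s): [2.39, 2.39, 3.01, 3.14, 3.14, 3.14].

## Interface

Orientations are given as a rotation vector (axis times angle).
In Python, from workcell import ctrl gives the robot as it stands. The module is installed in compiled form; this text tells all that it offers.
- The arm moves only by the tool carry_out, never from a script. Its argument "commands" is a list of rows, each a list of 6 numbers: the shift along the tool's x, y, z in m, then the turn, a rotation vector about the tool's x, y, z in degrees. In form: [[tx, ty, tz, rx, ry, rz], ...]. A call has 1 to 8 rows; each row shifts and turns the pose as measured when the row begins, along the tool's axes as they then stand; what a row does not reach is not made up. A row lasts 1/8 s, in which the tool goes at most 62.5 mm and 10.7 degrees, less where a joint would pass 70% of its speed; a pose out of reach is approached as far as the arm can. A call with a gripper value outside its range is refused whole. "grip" is the closure, from 0 (fully open) to 1 (shut), set as the call begins (left out, the last holds). The fingers move at their own pace and stop on an object; the grip force is fixed at half the most. Time passes only in rows, so rows that do not move let the fingers close. It gives the time, the measured TCP pose, the force and the opening at its end, in the units of the state.
- ctrl.get_obs(): the state, without advancing time (a new reading comes with each control period).
- ctrl.get_image(name): name is "scene" or "top"; returns a dict with "pixels" (480x640x3 uint8, blue, green, red), "intrinsics" (3x3 intrinsics, pixels), "dist_coeffs" ([k1, k2, p1, p2, k3] as OpenCV has them; the pictures are not rectified), "rvec" (rotation vector, rad) and "tvec" (3), from world to camera coordinates, as OpenCV has them. Camera axes: x right, y down, z forward; pixel columns grow to the right and rows downward; lengths in mm; the calibration is good to about 2 mm. A picture is of the moment at which its call begins. There is no depth.
- ctrl.close_job(): hands the job in, once; it reports no verdict.
The state is a dict: "t": time; "qpos": joint angles; "qvel": joint speeds; "joint_torque": joint torques, N m; "ee_pos": TCP position; "orientation": TCP orientation; "ft_force": force on the tool from outside, world axes, zero at the start; "moment": the same for the moment, N m; "width": finger opening in mm.
Only numpy, scipy, OpenCV 4.12 (cv2) and the standard library are available. Lean on these libraries where they do the work, as an engineer would, in place of code of your own. Each camera call takes 0.05 s, during which the arm holds its last target. There are 200 camera calls.

## Task

The rectangular tin has toppled over in the drip tray and lies propped with its top end against the clear splash panel. Push its foot across the tray towards the panel so that its top end rides up it, until the tin stands upright on its base with its back up against the panel; do not lift it off the tray, and leave the beaker and the flask beside it where they are.

Things in the scene. Friction and masses are not known exactly. Their poses are not given: they have to be found in the camera images.
- tin: Closed rectangular metal tin, bare grey with a blank paper label, 114 mm wide (its y) x 64 deep (x) x 180 tall (z), black screw cap 28 mm across, 10 high on top at y +30, low wire handle. Loose, 0.3 to 0.52 kg. Origin: centre of the underside. At the start its z axis leans 47 degrees from upright towards the panel, square to it; the robot's side of its foot is in the air.
- tin_front_edge (a point): Middle of the tin's bottom edge on the robot's side (tin frame x -32 mm, z 0); at the start in the air about 49 mm over the bench and about 175 mm from the panel, beyond the tray's front lip. Pushed here or lower towards the panel, the tin rises along the panel.
- tin_back_edge (a point): Middle of the tin's bottom edge on the panel's side (tin frame x +32 mm, z 0); at the start it rests on the tray's floor 132 mm from the panel, its foot leaning on the front lip. It slides easily on the tray.
- tin_top (a point): Centre of the tin's top (tin frame z 180 mm). The top edge on the panel's side (tin frame x +32 mm, z 180 mm) rests on the panel, about 125 mm up at the start, and slides easily on it. Once the tin leans less than about 20 degrees it rocks back by itself onto its base, towards the robot.
- beaker: Glass beaker, 76 x 82 x 95 mm, standing in the tray on one side of the tin, 20 to 140 mm clear of it. Loose bystander. Origin: centre of the underside.
- flask: Conical glass flask, 63 mm across, 105 tall, standing in the tray on the other side of the tin. Loose bystander. Origin: centre of the underside.
- panel: Upright clear splash panel fixed along the back of the tray, 472 mm wide (its y), 270 high, in a thin aluminium frame that stands no more than 1 mm proud of it. Origin: middle of its front face (the robot's side), at bench height; x points through the panel away from the robot, z up; the front face is the plane x = 0.
- tray: Fixed grey drip tray, 480 mm wide (its y), floor 2 mm over the bench, lips 9 mm high and 3 mm thick at the front and sides; the front lip is 138 to 141 mm in front of the panel. Origin and axes as the panel's.
Not all that is in view belongs to the job. Of the things shaped like the tin, the metal one is meant.

How it is judged (in metres and radians):
On the way:
1. the tin is raised part way (leaning less than 34 degrees from upright), its top end still on the panel (angle between tin's own z axis and vertical between 0.15 and 0.6 rad and contact force between tin and panel above 0.1 N), for 0.05 s.
At the end, for the whole second after the job is handed in: The tin stands upright on its base in the tray (within 3.5 degrees), at rest, its back to the panel (square within 11 degrees, its underside's centre less than 44 mm in front of the panel, that is a gap under 12 mm) and less than 180 mm to either side of the panel's middle (angle between tin's own z axis and vertical below 0.06 rad and height (world z) of tin below 0.006 m and x of tin in the frame of panel between -0.044 and 0 m and y of tin in the frame of panel between -0.18 and 0.18 m and angle between the x axis of tin and the x axis of panel, either way round below 0.2 rad and linear speed of tin below 0.01 m/s); the robot touches nothing.
It fails at once if the tin is lifted off the tray (its underside's centre more than 42 mm over the bench) (height (world z) of tin above 0.042 m).
It fails at once if the beaker is moved more than 20 mm (distance of beaker from where it was at the start of the episode above 0.02 m).
It fails at once if the flask is moved more than 20 mm (distance of flask from where it was at the start of the episode above 0.02 m).
It also fails if it takes over 45 s, if anything falls off the work surface, if the arm or the gripper's body presses on something with over 40 N, if the wrist force passes 120 N, or if a joint passes its speed limit or range.

## Working session

There is one attempt and no reset: what is moved stays moved. The work goes in short steps, Python scripts to look and compute and a tool call to move; the robot and the scene stay as the last step left them, time stands still between calls to the robot, and variables do not carry over. Pictures are saved under pics/ and viewed, about 8 in all and at most 12, crops included, and the job is handed in when it is done.

Besides the shell and the picture viewer there is one more tool, called after "Request:" as name(argument=value, ...), one argument or row to a line, values as JSON. carry_out: Moves the arm, as the interface text tells. Its arguments: {"type":"object","properties":{"commands":{"type":"array"},"grip":{"type":"number"}},"required":["commands"]}

```bash
mkdir -p pics; cat > h.py <<'E'
import numpy as np, cv2
from workcell import ctrl
def snap(name,f):
    d=ctrl.get_image(name); cv2.imwrite('pics/'+f,d['pixels'])
    np.savez('pics/'+f+'.npz',**{k:np.array(v) for k,v in d.items()}); return d
def load(f): return dict(np.load('pics/'+f+'.npz'))
def proj(d,P):
    return cv2.projectPoints(np.array(P,float).reshape(-1,1,3),d['rvec'],d['tvec'],d['intrinsics'],d['dist_coeffs'])[0].reshape(-1,2)
def ray(d,uv):
    n=cv2.undistortPoints(np.array(uv,float).reshape(-1,1,2),d['intrinsics'],d['dist_coeffs']).reshape(-1,2)
    R=cv2.Rodrigues(d['rvec'])[0]; c=-R.T@d['tvec'].ravel()
    return c,(np.c_[n,np.ones(len(n))]@R)
def onz(d,uv,z):
    c,r=ray(d,uv); return c+r*((z-c[2])/r[:,2])[:,None]
E
python3 - <<'E'
from h import *
for n in('scene','top'):
    d=snap(n,n+'0.png'); print(n,ray(d,[[320,240]]))
print(ctrl.get_obs())
E
```

```text
scene (array([1238.74288575,  370.84572132, 1219.80614351]), array([[-0.45054331, -0.29892804, -0.84168511]]))
top (array([4.63583555e+02, 7.90637173e-01, 9.50684849e+02]), array([[ 0.15421211, -0.01205718, -0.98798062]]))
{'t': 0.1, 'qpos': array([-1.19396458e+00,  4.23761531e-01,  1.63057856e+00, -1.97868052e-05,
        1.08861522e+00, -1.90062794e-02]), 'qvel': array([-9.04341347e-05, -2.20941790e-03, -2.07129348e-03,  9.10247725e-04,
        1.51952247e-04, -6.10112733e-04]), 'joint_torque': array([-2.16343633e-04, -5.45616174e+01, -2.74325234e+01,  6.45243027e-02,
        1.87526242e-02, -5.06399113e-05]), 'ee_pos': array([ 240.82323717, -576.20910892,  221.9949987 ]), 'orientation': array([ 2.00438591,  0.4033989 , -2.00491697]), 'ft_force': array([ 0.15151492, -0.19950041,  0.07802598]), 'moment': array([ 0.02140377, -0.03276961, -0.00142939]), 'width': 87.65884544062777}
```

View pics/scene0.png

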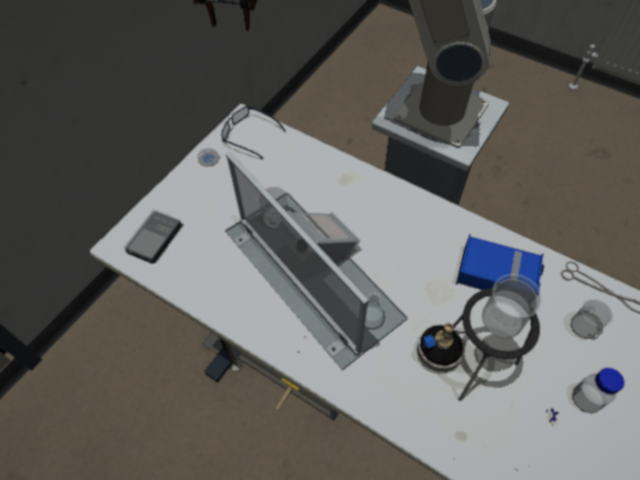

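View pics/top0.png

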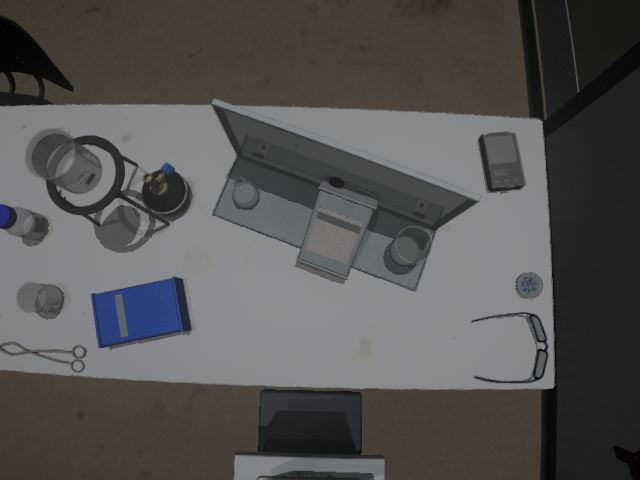

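The scene view shows the panel, the tray and the leaning grey tin at about (330,235). In the top view the grey tin is at (338,230), with the flask at (245,193) and the beaker at (408,247). Two things are tin-shaped: the grey metal one at (338,230), leaning on the panel, and the blue box at (140,312), flat on the bench. The grey one fits the description, so I'll confirm it in a crop.

```bash
python3 - <<'E'
from h import *
d=load('top0.png')
im=d['pixels'][90:310,195:490]
cv2.imwrite('pics/crop1.png',cv2.resize(im,None,fx=2.7,fy=2.7,interpolation=cv2.INTER_CUBIC))
c=onz(d,[[213,213],[415,291],[436,230],[239,155]],5); print(c.round())
v=c[0]-c[1]; print(np.linalg.norm(v),np.degrees(np.arctan2(v[1],v[0])))
E
```

```text
[[ 665.  228.    5.]
 [ 505. -221.    5.]
 [ 642. -268.    5.]
 [ 801.  179.    5.]]
476.46416751238064 70.47409205487756
```

View pics/crop1.png

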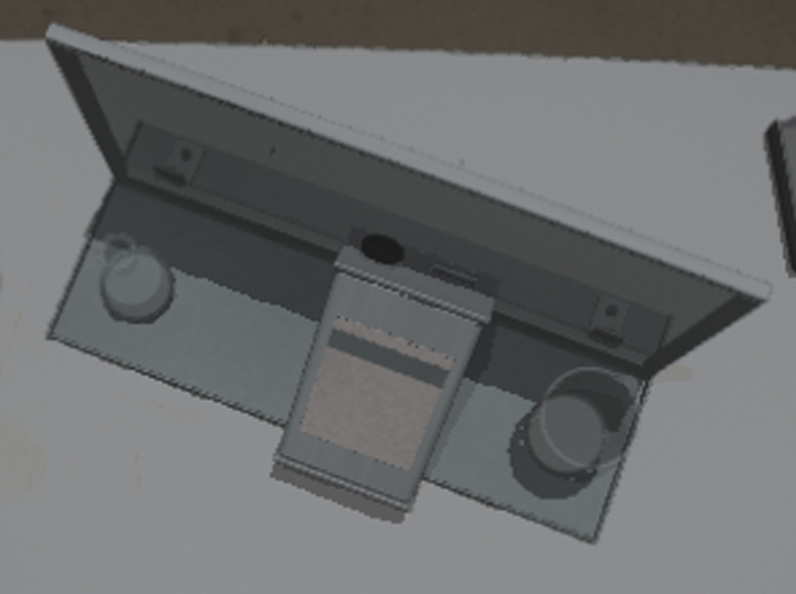

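The enlarged crop confirms it: a bare grey metal tin with a paper label and a black cap at crop (382,248). Its front bottom edge runs from crop (277,460) to (408,508). Next I fit the panel and tin with the known sizes.

```bash
python3 - <<'E'
from h import *
from scipy.optimize import least_squares
d=load('top0.png')
f=lambda p: np.array(p)/2.7+[195,90]
pix=f([[49,337],[596,542],[120,182],[648,372]])
L=np.array([[-141,240,9],[-141,-240,9],[0,236,6],[0,-236,6]],float)
def W(q,P):
    a=q[2]; R=np.array([[np.cos(a),-np.sin(a),0],[np.sin(a),np.cos(a),0],[0,0,1]]); return P@R.T+[q[0],q[1],0]
s=least_squares(lambda q:(proj(d,W(q,L))-pix).ravel(),[720,-20,-.34]); q=s.x
print('panel',q,np.degrees(q[2]),s.fun.round(1))
# tin: back edge at panel x=-132, z=2, lean 47
th=np.radians(47);zt=np.array([np.sin(th),0,np.cos(th)]);xt=np.array([np.cos(th),0,-np.sin(th)])
def T(y,P,yaw=0,dx=0):
    b=np.array([-132+dx,y,2.]); o=b-32*xt
    p=np.array([o+x*xt+yy*np.array([0,1,0])+z*zt for x,yy,z in P]); return W(q,p)
P=[[-32,57,0],[-32,-57,0],[-32,57,180],[-32,-57,180]]
tp=f([[277,460],[408,508],[338,262],[490,318]])
s=least_squares(lambda v:(proj(d,T(v[0],P,dx=v[1]))-tp).ravel(),[0,0]); print('tin y,dx',s.x,s.fun.round(1))
y=s.x[0]
print('front edge',T(y,[[-32,0,0]]),'back',T(y,[[32,0,0]]),'top',T(y,[[0,0,180]]))
fl=onz(d,f([[138,300],[572,440]]),2); print('flask,beaker',fl)
a=q[2];R=np.array([[np.cos(a),-np.sin(a),0],[np.sin(a),np.cos(a),0],[0,0,1]])
print('in panel',(fl-[q[0],q[1],0])@R)
from scipy.spatial.transform import Rotation as Ro
o=ctrl.get_obs();print(Ro.from_rotvec(o['orientation']).as_matrix().round(3))
E
```

```text
panel [ 7.18422163e+02 -4.34429099e+01 -3.27359021e-01] -18.75629030764526 [-1.  -1.1  1.8 -0.9 -1.3  0.1  0.4  1.8]
tin y,dx [-3.06006367e+01  3.38541204e-03] [-1.4 -0.3  1.6  1.1 -1.  -0.7  0.9 -0.2]
front edge [[542.26264538 -15.94006917  48.8066369 ]] back [[583.59261171 -29.97476278   2.        ]] top [[687.58033609 -65.28657113 148.16302326]]
flask,beaker [[ 694.41241329  156.57449514    2.        ]
 [ 588.65274872 -203.24326492    2.        ]]
in panel [[ -87.04898944  181.67527032    2.        ]
 [ -71.49523503 -193.04063251    2.        ]]
[[-0.001  0.386 -0.923]
 [ 0.001 -0.923 -0.386]
 [-1.    -0.001 -0.   ]]
```

Fit residuals are under 2 px. The panel yaw is about -18.8° and the tin sits at panel y of about -31, clear of both bystanders. I'll move over to the robot's side of the tin at the present height.

Request:
carry_out(
  commands=[
    [0,-0.04,-0.041,0,0,0],
    [0,-0.04,-0.041,0,0,0],
    [0,-0.04,-0.041,0,0,0],
    [0,-0.04,-0.041,0,0,0],
    [0,-0.04,-0.041,0,0,0],
    [0,-0.04,-0.041,0,0,0],
    [0,-0.04,-0.041,0,0,0],
    [0,-0.04,-0.041,0,0,0],
  ],
  grip=0.43,
)

```text
t: 1.1
ee_pos: [423.5, -145.2, 220.5]
orientation: [2.009, 0.397, -2.01]
ft_force: [0.6, -0.4, 0.3]
width: 50.2
```

Request:
carry_out(
  commands=[
    [0,-0.04,-0.041,0,0,0],
    [0,-0.04,-0.041,0,0,0],
    [0,0,0,-10,0,0],
    [0,0,0,-10,0,0],
    [0,0,0,-10,0,0],
    [0,0,0,-10,0,0],
    [0,0,0,-10,0,0],
    [0,0,0,-10,0,0],
  ],
)

```text
t: 2.1
ee_pos: [469.9, -30.9, 219.2]
orientation: [1.278, 1.168, -1.28]
ft_force: [-0.6, -0.7, -0.2]
width: 50.1
```

Request:
carry_out(
  commands=[
    [0,0,0,-10,0,0],
    [0,0,0,-10,0,0],
    [0,0,0,-10,0,0],
    [0,0,0,-10,0,0],
    [0,0,0,-10,0,0],
    [0,0,0,-10,0,0],
    [0,0,0,-10,0,0],
  ],
)

```text
t: 2.98
ee_pos: [467.8, -30.6, 217.4]
orientation: [0.316, 1.556, -0.314]
ft_force: [0.1, 0.6, 0.9]
width: 49.9
```

```bash
cat >> h.py <<'E'
from scipy.spatial.transform import Rotation as Ro
Q=np.array([718.4,-43.4,-0.3274])
PX=np.array([np.cos(Q[2]),np.sin(Q[2]),0]);PY=np.array([-np.sin(Q[2]),np.cos(Q[2]),0])
RP=np.array([PX,PY,[0,0,1]])
def st():
    o=ctrl.get_obs(); M=RP@Ro.from_rotvec(o['orientation']).as_matrix()
    print('t%.2f'%o['t'],'panel-frame TCP',(RP@(o['ee_pos']-[Q[0],Q[1],0])).round(1),'F',(RP@o['ft_force']).round(1),'w',round(o['width'],1))
    print('toolx',M[:,0].round(3),'tooly',M[:,1].round(3),'q',o['qpos'].round(2)); return o,M
def go(target,tilt):
    "tool-frame shift (m) and turn (deg) to panel-frame target, tool z along panel x, tilted"
    o,M=st(); p=RP@(o['ee_pos']-[Q[0],Q[1],0]); t=np.radians(tilt)
    G=np.array([[np.sin(t),0,-np.cos(t)],[0,1,0],[np.cos(t),0,np.sin(t)]]).T
    print('shift',((M.T@(np.array(target)-p))/1000).round(4),'turn',np.degrees(Ro.from_matrix(M.T@G).as_rotvec()).round(2))
E
python3 -c "
from h import *
go([-230,-30.6,222],0)"
```

```text
t2.98 panel-frame TCP [-241.4  -68.5  217.4] F [-0.1  0.6  0.9] w 49.9
toolx [-0.009  0.    -1.   ] tooly [ 0.074  0.997 -0.   ] q [-0.09  0.2   1.96  0.    0.98 -1.26]
shift [-0.0047  0.0387  0.0085] turn [-4.25 -0.5   0.01]
```

Request:
carry_out(
  commands=[
    [0,0.04,0.009,-5,0,0],
    [0.05,0,0,0,0,0],
    [0.05,0,0,0,0,0],
    [0.05,0,0,0,0,0],
    [0,0,0,0,-8,0],
    [0,0,0,0,-8,0],
    [0,0,0,0,0,0],
  ],
)

```text
t: 3.85
ee_pos: [491.0, 3.9, 60.1]
orientation: [0.2, 1.29, -0.264]
ft_force: [0.9, -0.2, 0.6]
width: 49.9
```

```bash
python3 -c "
from h import *
go([-205,-30.6,18],15)"
```

```text
t3.85 panel-frame TCP [-230.5  -28.4   60.1] F [0.9 0.1 0.6] w 49.9
toolx [ 0.267  0.004 -0.964] tooly [-0.019  1.    -0.001] q [ 0.04  0.45  2.18 -0.35  0.27 -0.89]
shift [ 0.0473 -0.0027  0.0133] turn [ 1.04  0.48 -0.24]
```

q5 is close to its lower limit, so I'll push at about 12-15° tilt first and tilt further once farther out. Now to the start of the push.

Request:
carry_out(
  commands=[
    [0.024,-0.002,0.007,0,0,0],
    [0.024,-0.001,0.007,0,0,0],
    [0,0,0,0,0,0],
  ],
)

```text
t: 4.22
ee_pos: [519.7, -8.2, 18.3]
orientation: [0.199, 1.291, -0.265]
ft_force: [-0.8, 0.3, -0.1]
width: 50.2
```

```bash
python3 -c "
from h import *
go([-185,-30.6,18],14)"
```

```text
t4.22 panel-frame TCP [-199.5  -30.6   18.3] F [-0.8  0.  -0.1] w 50.2
toolx [ 0.266  0.003 -0.964] tooly [-0.019  1.    -0.002] q [ 0.01  0.57  2.13 -0.43  0.21 -0.84]
shift [ 0.0041 -0.0003  0.0139] turn [ 1.07  1.42 -0.14]
```

Request:
carry_out(
  commands=[
    [0.004,0,0.0145,1,0,0],
    [0.0027,0,0.0096,0,0,0],
    [0.0027,0,0.0096,0,0,0],
    [0.0027,0,0.0096,0,0,0],
  ],
)

```text
t: 4.72
ee_pos: [553.3, -23.2, 16.6]
orientation: [0.212, 1.314, -0.283]
ft_force: [-4.7, 1.2, -6.1]
width: 50.2
```

```bash
python3 -c "
from h import *
d=snap('top','top1.png');cv2.imwrite('pics/crop2.png',cv2.resize(d['pixels'][90:310,195:490],None,fx=2.7,fy=2.7,interpolation=cv2.INTER_CUBIC))
go([-150,-30.6,18],15)"
```

```text
t4.78 panel-frame TCP [-161.   -33.6   17. ] F [-1.  -0.2 -1.1] w 49.9
toolx [ 0.245 -0.006 -0.97 ] tooly [ 0.001  1.    -0.005] q [-0.02  0.6   2.04 -0.29  0.28 -0.99]
shift [0.0017 0.003  0.0109] turn [ 0.02 -0.82  0.32]
```

View pics/crop2.png

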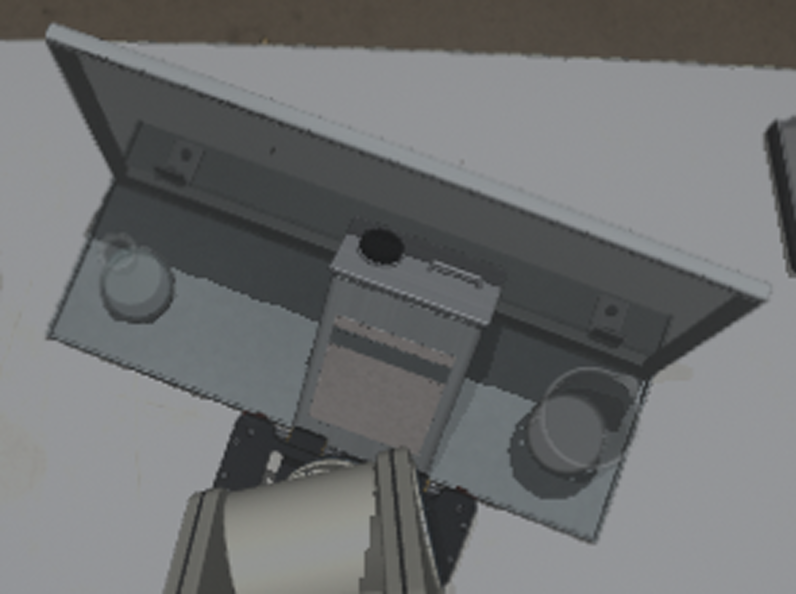

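The tin is rising square to the panel, with its cap at crop (382,246), and both bystanders are unmoved. I continue with small steps, adding tilt.

Request:
carry_out(
  commands=[
    [0.0015,0.0025,0.01,0,-1.5,0],
    [0.002,0.001,0.01,0,-1.5,0],
    [0.0025,0.0005,0.01,0,-1.5,0],
  ],
)

```text
t: 5.15
ee_pos: [584.1, -30.1, 21.0]
orientation: [0.2, 1.238, -0.291]
ft_force: [-1.9, -0.0, -0.3]
width: 50.1
```

```bash
python3 -c "
from h import *
go([-120,-30.6,17],20)"
```

```text
t5.15 panel-frame TCP [-131.5  -30.6   21. ] F [-1.8 -0.6 -0.3] w 50.1
toolx [ 0.317 -0.008 -0.948] tooly [ 0.003  1.    -0.008] q [-0.02  0.61  2.02 -0.47  0.23 -0.81]
shift [0.0074 0.     0.0096] turn [-0.01 -1.53  0.47]
```

Request:
carry_out(
  commands=[
    [0.005,0,0.004,0,-2,0],
    [0.003,0,0.005,0,-2,0],
    [0.003,0,0.005,0,-2,0],
    [0,0,0,0,0,0],
    [0,0,0,0,0,0],
  ],
)

```text
t: 5.78
ee_pos: [603.6, -37.5, 21.5]
orientation: [0.18, 1.129, -0.302]
ft_force: [0.3, 0.8, 0.5]
width: 50.3
```

```bash
python3 -c "
from h import *
d=snap('top','top2.png');e=snap('scene','scene2.png')
a=cv2.resize(d['pixels'][130:290,250:450],(800,640))[:600]
cv2.imwrite('pics/crop3.png',np.hstack([cv2.resize(d['pixels'][130:290,280:413],(399,480)),cv2.resize(e['pixels'][150:390,200:400],(400,480))]))
go([-110,-30.6,17],25)"
```

```text
t5.88 panel-frame TCP [-110.7  -31.2   21.3] F [0.2 0.3 0.5] w 50.1
toolx [ 0.42  -0.012 -0.908] tooly [ 0.005  1.    -0.01 ] q [-0.01  0.62  2.04 -1.15  0.16 -0.13]
shift [ 0.0042  0.0007 -0.0012] turn [-0.03 -0.19  0.67]
```

View pics/crop3.png

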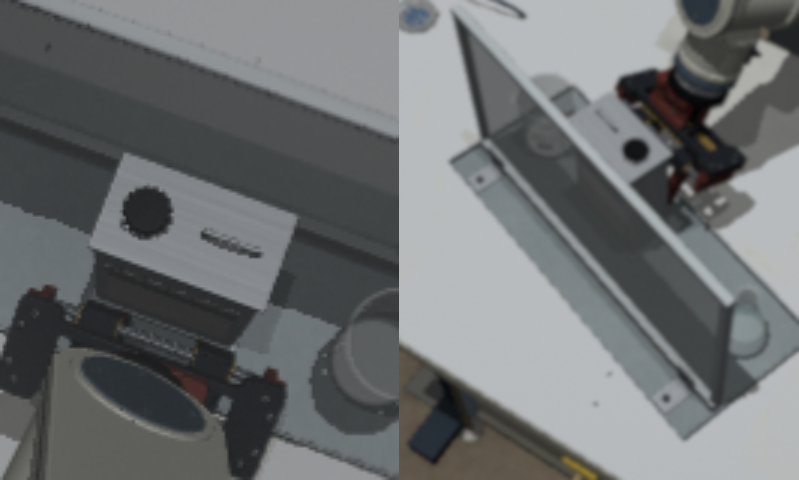

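The tin has rocked back onto its base: its top is seen flat from above, with the cap at crop (147,212), square and a few cm off the panel. The bystanders are untouched. Now I slide it upright to the panel with the tips low.

Request:
carry_out(
  commands=[
    [0.006,0,-0.002,0,1,0],
    [0.0025,0,0.0055,0,0,0],
    [0.0025,0,0.0055,0,0,0],
    [0.0025,0,0.0055,0,0,0],
  ],
)

```text
t: 6.38
ee_pos: [621.3, -44.0, 15.3]
orientation: [0.184, 1.148, -0.302]
ft_force: [-2.1, 0.6, 0.8]
width: 49.8
```

```bash
python3 -c "
from h import *
go([-75,-31,15],24)"
```

```text
t6.38 panel-frame TCP [-91.8 -31.8  15.3] F [-2.2 -0.1  0.8] w 49.8
toolx [ 0.402 -0.013 -0.916] tooly [ 0.007  1.    -0.011] q [-0.02  0.65  1.99 -0.89  0.17 -0.41]
shift [0.007  0.0009 0.0153] turn [-0.09 -0.32  0.72]
```

Request:
carry_out(
  commands=[
    [0.002,0,0.005,0,0,0],
    [0.002,0,0.005,0,0,0],
    [0.002,0,0.005,0,0,0],
  ],
)

```text
t: 6.75
ee_pos: [636.3, -49.5, 15.8]
orientation: [0.184, 1.15, -0.303]
ft_force: [-1.0, 0.8, -0.2]
width: 50.0
```

```bash
python3 -c "
from h import *
go([-72,-31,15],24)"
```

```text
t6.75 panel-frame TCP [-75.8 -32.2  15.8] F [-1.2  0.5 -0.2] w 50.0
toolx [ 0.399 -0.013 -0.917] tooly [ 0.008  1.    -0.011] q [-0.03  0.66  1.96 -0.77  0.19 -0.54]
shift [0.0023 0.0013 0.0032] turn [-0.14 -0.47  0.77]
```

Almost there. I creep forward until the force shows the panel.

Request:
carry_out(
  commands=[
    [0.001,0,0.0025,0,0,0],
    [0.001,0,0.0025,0,0,0],
  ],
)

```text
t: 7.0
ee_pos: [639.0, -51.2, 15.2]
orientation: [0.184, 1.155, -0.304]
ft_force: [-12.9, 7.2, 5.7]
width: 50.2
```

```bash
python3 -c "
from h import *
d=snap('top','top3.png')
cv2.imwrite('pics/crop4.png',cv2.resize(d['pixels'][130:290,270:450],None,fx=3.7,fy=3.7,interpolation=cv2.INTER_CUBIC))
go([-70,-31,15],24)"
```

```text
t7.05 panel-frame TCP [-72.8 -32.9  15.1] F [-9.   1.4  3.6] w 50.1
toolx [ 0.395 -0.015 -0.919] tooly [ 0.008  1.    -0.013] q [-0.04  0.66  1.95 -0.73  0.19 -0.58]
shift [0.0012 0.002  0.0026] turn [-0.14 -0.73  0.87]
```

View pics/crop4.png

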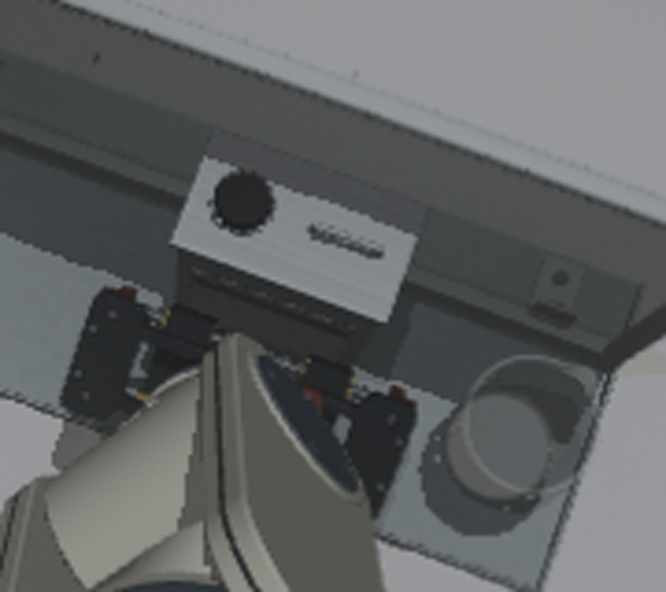

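Contact force has reached 9-14 N with the finger face at x of about -64, so the tin is against the panel, square and upright. I back off straight away from it.

Request:
carry_out(
  commands=[
    [-0.003,0,-0.006,0,0,0],
    [-0.008,0,-0.012,0,0,0],
    [-0.02,0,-0.025,0,0,0],
    [-0.02,0,-0.03,0,0,0],
    [-0.02,0,-0.03,0,0,0],
    [-0.02,0,-0.03,0,0,0],
    [-0.02,0,-0.03,0,0,0],
    [0,0,0,0,0,0],
  ],
)

```text
t: 8.05
ee_pos: [455.1, 16.9, 63.2]
orientation: [0.195, 1.166, -0.309]
ft_force: [0.4, -0.5, 1.3]
width: 50.0
```

```bash
python3 -c "
from h import *
go([-230,-31,60],15)
d=snap('top','top4.png')
cv2.imwrite('pics/crop5.png',cv2.resize(d['pixels'][90:310,195:490],None,fx=2.7,fy=2.7,interpolation=cv2.INTER_CUBIC))
# predicted tin corners upright, gap 0 and gap 10
for g in(0,10):
  P=np.array([[x-32-g,-31+y,182] for x,y in((32,57),(32,-57),(-32,57),(-32,-57))]+[[x-32-g,-31+y,2] for x,y in((-32,57),(-32,-57))],float)
  print(g,((proj(d,P@RP+[Q[0],Q[1],0])-[195,90])*2.7).round())
"
```

```text
t8.05 panel-frame TCP [-268.7  -27.6   63.2] F [ 0.5 -0.3  1.3] w 50.0
toolx [ 0.384 -0.015 -0.923] tooly [ 0.017  1.    -0.009] q [ 0.14  0.42  2.32 -1.31  0.19  0.18]
shift [ 0.0179 -0.0027  0.0346] turn [-0.76  7.61  0.81]
0 [[358. 198.]
 [516. 255.]
 [326. 283.]
 [485. 342.]
 [324. 339.]
 [454. 387.]]
10 [[353. 211.]
 [511. 268.]
 [320. 297.]
 [480. 355.]
 [320. 350.]
 [450. 398.]]
```

View pics/crop5.png

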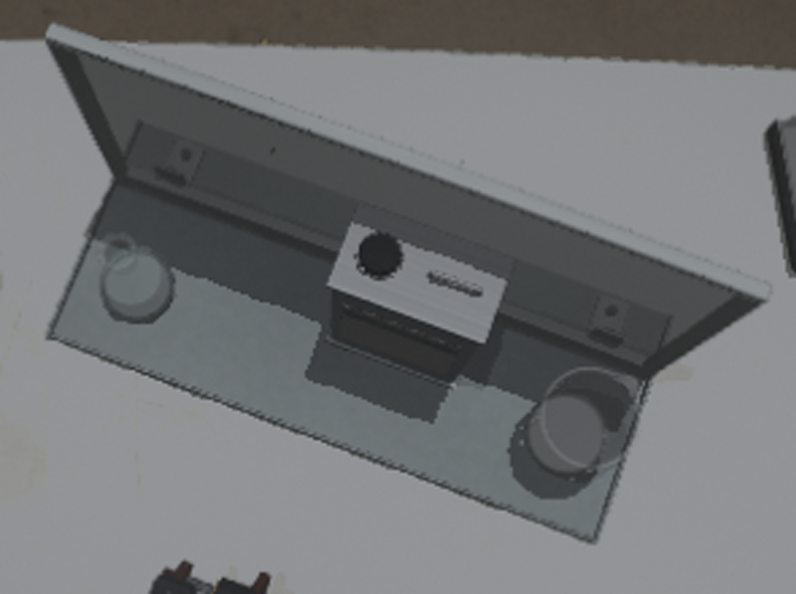

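The base corners at crop (325,343) and (452,385), the top front corners at (328,287) and (487,342), and the cap at (381,254) all match the prediction for upright with a gap of about 0-3 mm. The darker rear strip of the top is the panel's shadow. The beaker and flask are unmoved. One short move takes joint 4 off its limit, then I check and hand in.

Request:
carry_out(
  commands=[
    [0,0,0,0,8,0],
    [-0.02,0,0,0,4,0],
    [0,0,0,0,0,0],
    [0,0,0,0,0,0],
  ],
)

```text
t: 8.6
ee_pos: [460.0, 5.8, 73.9]
orientation: [0.19, 1.225, -0.339]
ft_force: [-0.8, 0.2, 0.1]
width: 50.2
```

```bash
python3 -c "
from h import *
st()
d=ctrl.get_image('top'); a=load('top4.png')['pixels'];b0=load('top0.png')['pixels']
f=lambda x,y,r:cv2.absdiff(x[r],y[r]).astype(int).mean().round(2)
print('tin moved since?',f(a,d['pixels'],np.s_[165:235,310:390]),'flask',f(b0,d['pixels'],np.s_[170:215,225:262]),'beaker',f(b0,d['pixels'],np.s_[222:278,382:432]))
ctrl.close_job()"
```

```text
t8.60 panel-frame TCP [-260.5  -36.5   73.9] F [-0.8 -0.1  0.1] w 50.2
toolx [ 0.33  -0.048 -0.943] tooly [ 0.035  0.999 -0.038] q [ 0.11  0.4   2.27 -0.78  0.26 -0.37]
tin moved since? 0.51 flask 4.93 beaker 4.58
the job is handed in; nothing more can be done
```

```bash
python3 -c "
from h import *
b=load('top0.png')['pixels'];a=load('top4.png')['pixels']
g=lambda x:cv2.cvtColor(x,cv2.COLOR_BGR2GRAY).astype(np.float32)
for n,r in(('flask',np.s_[170:215,225:262]),('beaker',np.s_[222:278,382:432]),('bare bench',np.s_[320:360,380:440])):
  print(n,cv2.phaseCorrelate(g(b)[r],g(a)[r]),(g(a)[r]-g(b)[r]).mean())"
```

```text
flask ((0.024742463585919694, 0.5147004431725115), 1.0040561321046617) 5.0780783
beaker ((-0.011186423458863004, 0.026365494483265195), 0.9951107642650604) 4.645357
bare bench ((21.2402005425493, 19.11314020690624), 0.1184657621383667) 7.5579166
```

I pushed the tin's foot towards the panel with the half-open fingertips low on it. The tin rode up the panel, rocked onto its base, and I slid it back against the panel until the contact force rose to about 9–14 N. I then backed the arm clear and handed the job in at about 8.7 s of the 45 s allowed.

**Tin:** in the last picture I viewed, its corners and cap match an upright, square tin with a 0–3 mm gap to the panel, at about 31 mm to one side of the panel's middle. A later image comparison showed it at rest.

**Beaker and flask:** a simple image difference before hand-in came out higher than expected, at 4.6–4.9 grey levels. A check after hand-in showed this to be a general brightness change, which the bare bench shows too. The image shift was about 0 px for the beaker and 0.5 px for the flask (under 1 mm).

**Not confirmed or less than ideal:**
- The leaning contact with the panel on the way up was not measured directly. I infer it from the picture and the small steady push force.
- Joint 4 reached its −1.31 limit while backing off. I moved it away from the limit before handing in.

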